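# Tighten the clamp on the plaster leg model

### The arm

A 6-joint arm with a two-finger parallel gripper is mounted at the origin on the work surface. World frame = base frame: x ahead of the robot, y to its left, z up, the work surface at z = 0. Lengths are in mm, angles in rad, forces in N, time in s.
With the tool pointing down it reaches from about 300 to 950 mm from the base axis. Payload 3.1 kg.
Tool frame: the origin (TCP) lies midway between the tips of the shut fingers; the grasp point (between the pads) lies 19 mm behind it; x points along the fingers, z is the direction in which the jaws open and shut, and the axes are right-handed (so a half turn about x gives the same grasp; the last joint's range is limited). The gripper opens to 85 mm and grips with 20 to 120 N. Pads are 22 mm wide; open, the fingers measure 114 mm over their backs; the gripper's body (76 mm by 85 mm) begins 54 mm behind the grasp point. The pads swing forward as they close: fully open they stand 13 mm farther back than shut.
Start: joints at [1.208, 0.308, 1.634, -0, 1.2, -0.07], TCP at [180.422, 598.398, 231.272] pointing down, gripper open.
Joint ranges: [-3.06, 3.06], [-0.79, 1.96], [0.05, 2.63], [-1.19, 4.34], [0.05, 2.64], [-2.94, 2.94]. Speed limits (rad/s): [2.79, 2.79, 3.14, 3.14, 3.14, 3.14].

### API

Orientations are given as a rotation vector (axis times angle).
In Python, from station import * gives the robot as it stands.
- The arm moves only by the tool move_arm, never from a script. Its argument "increments" is a list that holds one entry, the list of rows, each a list of 7 numbers: the turn, a rotation vector about the tool's x, y, z in rad, then the shift along the tool's x, y, z in units of 40 mm (1.0 is 40 mm), then the finger opening in mm, from 0 to 85.4. A call has 1 to 8 rows; each row shifts and turns the pose as measured when the row begins, along the tool's axes as they then stand; what a row does not reach is not made up. A row lasts 1/10 s, in which the tool goes at most 50 mm and 8.59 degrees, less where a joint would pass 70% of its speed; a pose out of reach is approached as far as the arm can. A call is refused whole if a number of a shift passes 1 or a number of a turn 0.15, either way. A call with a gripper value outside its range is refused whole. The fingers move at their own pace and stop on an object; the grip force is fixed at half the most. Time passes only in rows, so rows that do not move let the fingers close. It gives the time, the measured TCP pose, the force and the opening at its end, in the units of the state.
- get_state(): the state, without advancing time (a new reading comes with each control period).
- get_image(name): name is "scene" or "top"; returns a dict with "image" (400x640x3 uint8, red, green, blue), "K" (3x3 intrinsics, pixels), "R" (3x3) and "t" (3): a world point X has camera coordinates R X + t. Camera axes: x right, y down, z forward; pixel columns grow to the right and rows downward; lengths in mm; the calibration is good to about 2 mm. A picture is of the moment at which its call begins. There is no depth.
- sign_off(): hands the job in, once; it reports no verdict.
The state is a dict: "t": time; "joint_pos": joint angles; "qd": joint speeds; "tau": joint torques, N m; "position": TCP position; "tool_rot": TCP orientation; "force": force on the tool from outside, world axes, zero at the start; "moment": the same for the moment, N m; "width": finger opening in mm.
Only numpy, scipy, OpenCV 4.12 (cv2) and the standard library are available. Lean on these libraries where they do the work, as an engineer would, in place of code of your own. Each camera call takes 0.05 s, during which the arm holds its last target.

### The job

Two bench clamps each hold a leg model by its steel pipe. Screw the black knob of the clamp that holds the white plaster model clockwise (seen from above) until it is fully home and turns no further, letting go and gripping again between turns, then let go. Leave the knob of the clamp with the orange foam model as it is.

Things in the scene. Friction and masses are not known exactly. Their poses are not given: they have to be found in the camera images.
- plaster_knob (a point): Centre (half-way up, on the axis) of the round black knurled knob on the clamp with the white plaster leg model. 40 mm diameter, 30 mm high, axis vertical, white dot on top near the rim; can be gripped from above across any diameter. About 148 mm above the bench when home, up to 11 mm higher when loose; the gap between knob and the iron boss below it is then 2 mm and up to 13 mm. Turns with the knob.
- plaster_screw (a joint): How far that knob is screwed in, rad: grows as it turns clockwise seen from above; 0 fully unscrewed, 7.2 fully home (hard stop). Starts between 0.4 and 1.9, about one turn from home. The knob goes down 1.6 mm per rad, turns stiffly (about 0.1 N m) and stays where it is left; turning on at the stop only makes the grip slip.
- plaster_stand: Fixed cast-iron clamp, painted grey, with the white plaster leg model. Origin under the knob's axis, on the bench; z up; +x points away from the robot along the model, which spans x 80 to 285 mm, is up to 100 mm thick and at most 120 mm high. Base 120 x 120 mm. Bridge 60 (x) by 74 mm, top 113 mm above the bench, carrying a round boss 32 mm across up to 131 mm; above it the 18 mm brass screw and the knob.
- foam_dot (a point): White dot on top of the knob of the other clamp, the one that holds the orange foam leg model; clamp and knob are otherwise the same as the first. The dot lies 14 mm from that knob's axis and 15 mm above its centre. That knob is to be left as it is.

How it is judged (in metres and radians):
At the end, for the whole second after the job is handed in: The knob of the clamp with the white plaster model is screwed home (joint above 6.9 rad, that is within 17 degrees of its stop) and the white dot of the other knob is within 12 mm of where it started (value of joint plaster_screw above 6.9 rad and distance of foam_dot from where it was at the start of the episode below 0.012 m); the robot touches nothing.
It fails at once if the knob of the clamp with the orange foam model is turned (its dot moves 12 mm or more) (distance of foam_dot from where it was at the start of the episode above 0.012 m).
It also fails if it takes over 64 s, if anything falls off the work surface, if the arm or the gripper's body presses on something with over 40 N, if the wrist force passes 120 N, or if a joint passes its speed limit or range.

## Working session

There is one attempt and no reset: what is moved stays moved. The work goes in short steps, Python scripts to look and compute and a tool call to move; the robot and the scene stay as the last step left them, time stands still between calls to the robot, and variables do not carry over. Pictures are saved under pics/ and viewed, and the job is handed in when it is done.

Besides the shell and the picture viewer there is one more tool, called by a JSON object that holds its "api" and its "payload". move_arm: Moves the arm, as the interface text tells. Its arguments: {"type":"object","properties":{"increments":{"type":"array"}},"required":["increments"]}

```bash
mkdir -p pics; ls
python3 - <<'E'
from station import *
import cv2,numpy as np
s=get_state();print({k:np.round(v,3) for k,v in s.items()})
for n in("scene","top"):
    d=get_image(n);cv2.imwrite(f"pics/{n}0.png",d["image"][:,:,::-1]);print(n,np.round(d["K"],1).tolist(),np.round(d["R"],3).tolist(),np.round(d["t"],1), np.round(-d["R"].T@d["t"],0))
E
```

```text
pics
{'t': np.float64(0.0), 'joint_pos': array([ 1.208,  0.309,  1.635, -0.   ,  1.2  , -0.07 ]), 'qd': array([-0.001,  0.002,  0.   , -0.001,  0.001,  0.001]), 'tau': array([-0.0000e+00, -4.1527e+01, -2.7665e+01, -0.0000e+00,  1.0000e-02,
       -0.0000e+00]), 'position': array([180.121, 597.611, 230.022]), 'tool_rot': array([-0.992,  1.336,  0.99 ]), 'force': array([0.107, 0.855, 0.986]), 'moment': array([-0.035, -0.058, -0.   ]), 'width': np.float64(85.149)}
scene [[433.9, 0.0, 317.5], [0.0, 433.9, 200.8], [0.0, 0.0, 1.0]] [[-0.176, 0.984, -0.009], [0.685, 0.116, -0.72], [-0.707, -0.132, -0.694]] [  88.9 -265.8 1316.8] [1129.  118.  724.]
top [[516.8, 0.0, 315.2], [0.0, 516.8, 203.9], [0.0, 0.0, 1.0]] [[-0.02, -1.0, 0.009], [-0.988, 0.019, -0.151], [0.151, -0.012, -0.988]] [   5.2  514.6 1208.9] [ 326.   10. 1273.]
```

View pics/scene0.png

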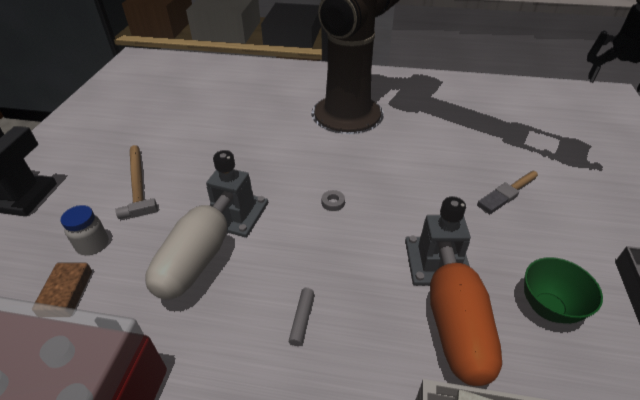

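View pics/top0.png

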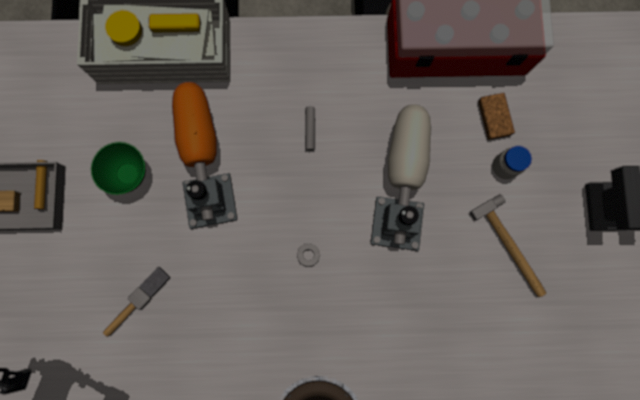

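The scene picture shows the white model's knob at about (224,160) and the foam one at (452,210). In the top picture they are at about (408,215) and (197,188). I'll zoom in next.

Run:
```python
import cv2,numpy as np
a=cv2.imread("pics/scene0.png")[140:240,190:290];b=cv2.imread("pics/top0.png")[185:255,365:435]
f=lambda i:np.clip(cv2.resize(i,(400,400),interpolation=cv2.INTER_CUBIC).astype(float)*2,0,255).astype(np.uint8)
cv2.imwrite("pics/z0.png",np.hstack([f(a),f(b)]))
```

```text
(no output)
```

View pics/z0.png

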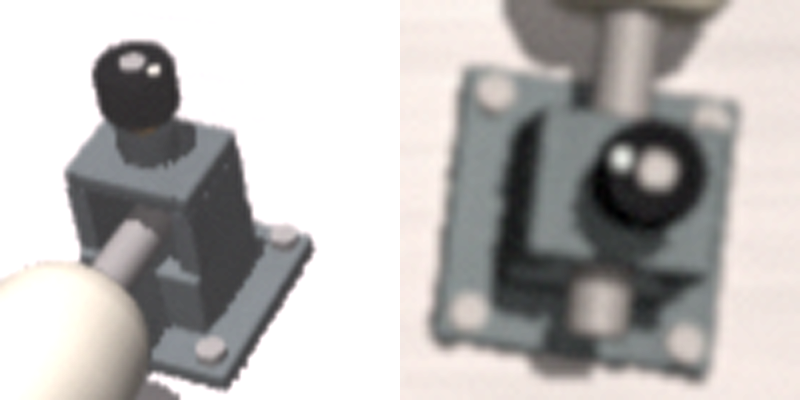

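```bash
cat > h.py <<'E'
from station import *
import cv2,numpy as np
from scipy.optimize import least_squares
from scipy.spatial.transform import Rotation as Ro
def proj(d,X): 
    c=np.atleast_2d(X)@d["R"].T+d["t"]; u=c@d["K"].T; return u[:,:2]/u[:,2:]
E
python3 - <<'E'
from h import *
S=get_image("scene");T=get_image("top")
th=np.linspace(0,2*np.pi,72)
ring=np.c_[20*np.cos(th),20*np.sin(th),0*th]
cyl=np.r_[ring+[0,0,15],ring-[0,0,15]]
def box(d,c):
    u=proj(d,cyl+c);return np.r_[u.min(0),u.max(0)]
zs=lambda v,o,s:(np.array(v)+.5)/s-.5+o
mS=zs([94,40,180,130],np.array([190,140,190,140]),4); mT=zs([193,122,306,228],np.array([365,185,365,185]),400/70)
f=lambda c:np.r_[box(S,c)-mS,box(T,c)-mT]
r=least_squares(f,[400,-180,157],loss='soft_l1');c=r.x;print(c,np.round(r.fun if 0 else f(c),1))
def ray(d,uv,z):
    k=d["R"].T@np.linalg.inv(d["K"])@[*uv,1];o=-d["R"].T@d["t"];return o+k*(z-o[2])/k[2]
for d,uv in((S,zs([153,70],np.array([190,140]),4)),(T,zs([221,157],np.array([365,185]),400/70))):
    print("dot",ray(d,uv,c[2]+15)-c)
for d,uv in((S,zs([132,62],np.array([190,140]),4)),(T,zs([257,172],np.array([365,185]),400/70))):
    print("grey",ray(d,uv,c[2]+15)-c)
# base plate corners top view, z~10
for u in([465,65],[738,100],[432,345],[703,380]): print(ray(T,zs([u[0]-400,u[1]],np.array([365,185]),400/70),10))
s=get_state();print(Ro.from_rotvec(s["tool_rot"]).as_matrix().round(3))
E
```

```text
[ 466.95344535 -204.11966294  157.72342847] [-0.4 -0.4 -0.2  0.4 -1.  -0.5  0.1  1. ]
dot [ 4.55854172 13.04805053 15.        ]
dot [ 5.91294274 11.92845039 15.        ]
grey [-0.0157442   0.21514571 15.        ]
grey [-0.0348948 -1.3724279 15.       ]
[ 536.08302337 -156.19201378   10.        ]
[ 518.49264981 -274.0878054    10.        ]
[ 414.97289243 -137.4528677    10.        ]
[ 397.76731706 -252.81103829   10.        ]
[[-0.001 -0.957  0.289]
 [-0.001  0.289  0.957]
 [-1.     0.    -0.001]]
```

Both views agree. The knob centre is at about (467, -204.5, 157), which matches the base plate centre (467, -205). I'll turn the wrist first, then travel over at z ≈ 230.

{"api": "move_arm", "payload": {"increments": [[[-0.145,0,0,0,0,0,85],[-0.145,0,0,0,0,0,85],[-0.145,0,0,0,0,0,85],[-0.145,0,0,0,0,0,85],[-0.145,0,0,0,0,0,85],[-0.145,0,0,0,0,0,85],[-0.145,0,0,0,0,0,85],[0,0,0,0,0,0,85]]]}}

```text
t: 1.0
position: [179.5, 596.0, 227.4]
tool_rot: [-1.744, 0.758, 1.743]
force: [-0.4, 0.3, 0.2]
width: 85.1
```

```bash
cat > g.py <<'E'
from h import *
import sys
C=np.array([float(a) for a in sys.argv[1:4]])
s=get_state();R=Ro.from_rotvec(s["tool_rot"]).as_matrix()
print("t",s["t"].round(2),"pos",s["position"].round(1),"w",s["width"].round(1),"j",s["joint_pos"].round(3),"F",s["force"].round(1),"M",s["moment"].round(2))
print("yaw",np.arctan2(R[1,2],R[0,2]).round(3),"xaxis",R[:,0].round(4))
d=(C-s["position"]);print("world d",d.round(1),"units tool",(R.T@d/40).round(3))
E
python3 g.py 467 -204.5 230
```

```text
Traceback (most recent call last):
  File "g.py", line 5, in <module>
    print("t",s["t"].round(2),"pos",s["position"].round(1),"w",s["width"].round(1),"j",s["joint_pos"].round(3),"F",s["force"].round(1),"M",s["moment"].round(2))
              ^^^^^^^^^^^^
AttributeError: 'float' object has no attribute 'round'
```

```bash
sed -i 's/s\["t"\].round(2)/round(s["t"],2)/; s/s\["width"\].round(1)/round(float(s["width"]),1)/' g.py
python3 g.py 467 -204.5 230
```

```text
t 1.0 pos [179.5 596.  227.4] w 85.1 j [ 1.208  0.311  1.638  0.     1.2   -1.12 ] F [-0.4  0.3  0.2] M [-0.02  0.01 -0.  ]
yaw 2.328 xaxis [-0.0025 -0.0066 -1.    ]
world d [ 287.5 -800.5    2.6] units tool [  0.05    8.519 -19.483]
```

{"api": "move_arm", "payload": {"increments": [[[0,0,0,-0.02,0.39,-0.89,85],[0,0,0,-0.02,0.39,-0.89,85],[0,0,0,-0.02,0.39,-0.89,85],[0,0,0,-0.02,0.39,-0.89,85],[0,0,0,-0.02,0.39,-0.89,85],[0,0,0,-0.02,0.39,-0.89,85],[0,0,0,-0.02,0.39,-0.89,85],[0,0,0,-0.02,0.39,-0.89,85]]]}}

```text
t: 1.8
position: [282.6, 296.2, 233.8]
tool_rot: [-1.731, 0.77, 1.729]
force: [0.7, 0.7, 0.5]
width: 85.0
```

```bash
python3 g.py 467 -204.5 230
```

```text
t 1.8 pos [282.6 296.2 233.8] w 85.0 j [ 0.705 -0.127  2.103 -0.003  1.169 -1.602] F [0.7 0.7 0.5] M [-0.02 -0.09  0.05]
yaw 2.308 xaxis [-0.0011 -0.0048 -1.    ]
world d [ 184.4 -500.7   -3.8] units tool [  0.149   5.004 -12.363]
```

{"api": "move_arm", "payload": {"increments": [[[0,0,0,0,0.36,-0.89,85],[0,0,0,0,0.36,-0.89,85],[0,0,0,0,0.36,-0.89,85],[0,0,0,0,0.36,-0.89,85],[0,0,0,0,0.36,-0.89,85],[0,0,0,0,0.36,-0.89,85],[0,0,0,0,0.36,-0.89,85],[0,0,0,0,0.36,-0.89,85]]]}}

```text
t: 2.6
position: [387.6, -5.4, 237.1]
tool_rot: [-1.718, 0.784, 1.703]
force: [0.5, 0.8, -0.2]
width: 85.1
```

```bash
python3 g.py 467 -204.5 230
```

```text
t 2.6 pos [387.6  -5.4 237.1] w 85.1 j [-1.250e-01 -1.890e-01  2.148e+00 -2.000e-03  1.174e+00 -2.405e+00] F [ 0.5  0.8 -0.2] M [ 0.   -0.03 -0.02]
yaw 2.281 xaxis [ 0.0075 -0.0029 -1.    ]
world d [  79.4 -199.1   -7.1] units tool [ 0.206  1.744 -5.066]
```

{"api": "move_arm", "payload": {"increments": [[[0,0,0,0.02,0.29,-0.85,85],[0,0,0,0.02,0.29,-0.85,85],[0,0,0,0.02,0.29,-0.85,85],[0,0,0,0.02,0.29,-0.85,85],[0,0,0,0.02,0.29,-0.85,85],[0,0,0,0.02,0.29,-0.85,85],[0,0,0,0,0,0,85]]]}}

```text
t: 3.3
position: [468.9, -220.3, 234.6]
tool_rot: [-1.701, 0.807, 1.675]
force: [-0.7, 0.3, 0.0]
width: 85.2
```

```bash
python3 g.py 467 -204.5 230
```

```text
t 3.3 pos [ 468.9 -220.3  234.6] w 85.2 j [-5.250e-01  8.900e-02  1.889e+00  2.000e-03  1.149e+00 -2.774e+00] F [-0.7  0.3  0. ] M [ 0.03 -0.02  0.03]
yaw 2.249 xaxis [ 0.0129 -0.0053 -0.9999]
world d [-1.9 15.8 -4.6] units tool [ 0.111 -0.211  0.339]
```

```bash
cat >> g.py <<'E'
w=np.cross(R[:,0],[0,0,-1]);print("level turn tool",(R.T@w).round(4))
E
python3 g.py 467 -204.5 200
```

```text
t 3.3 pos [ 468.9 -220.3  234.6] w 85.2 j [-5.250e-01  8.900e-02  1.889e+00  2.000e-03  1.149e+00 -2.774e+00] F [-0.7  0.3  0. ] M [ 0.03 -0.02  0.03]
yaw 2.249 xaxis [ 0.0129 -0.0053 -0.9999]
world d [ -1.9  15.8 -34.6] units tool [ 0.861 -0.206  0.348]
level turn tool [-0.     -0.0122  0.0067]
```

{"api": "move_arm", "payload": {"increments": [[[0,-0.012,0.007,0.28,-0.1,0.17,85],[0,0,0,0.28,-0.1,0.17,85],[0,0,0,0.28,0,0,85],[0,0,0,0,0,0,85]]]}}

```text
t: 3.7
position: [464.3, -200.5, 196.6]
tool_rot: [-1.68, 0.811, 1.691]
force: [-0.7, 0.8, 0.1]
width: 84.6
```

```bash
python3 g.py 467 -204.5 139
python3 - <<'E'
from h import *
o=[]
for n,(r,c) in(("scene",(110,180)),("top",(165,345))):
    d=get_image(n);i=d["image"][:,:,::-1][r:r+120,c:c+120]
    o.append(np.clip(cv2.resize(i,(400,400),interpolation=2).astype(float)*2,0,255).astype(np.uint8))
cv2.imwrite("pics/a1.png",np.hstack(o))
E
```

```text
t 3.7 pos [ 464.3 -200.5  196.6] w 84.6 j [-4.940e-01  1.200e-01  1.938e+00  1.000e-03  1.089e+00 -2.739e+00] F [-0.7  0.8  0.1] M [-0.    0.01 -0.08]
yaw 2.244 xaxis [-0.0049  0.0034 -1.    ]
world d [  2.7  -4.  -57.6] units tool [ 1.44   0.006 -0.128]
level turn tool [ 0.      0.0058 -0.0017]
```

View pics/a1.png

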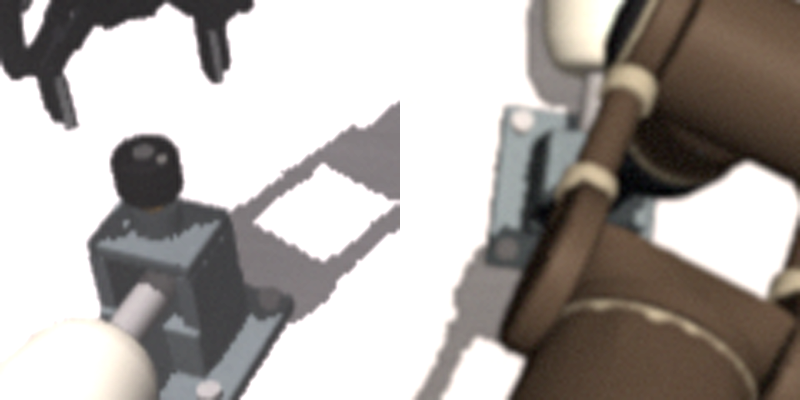

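The scene crop shows the open fingers straddling the knob, which sits at about (147,170) in the crop. I'll descend in stages.

{"api": "move_arm", "payload": {"increments": [[[0,0.003,0,0.3,0,-0.06,85],[0,0.003,0,0.3,0,-0.04,85],[0,0,0,0.3,0,0,85],[0,0,0,0.2,0,0,85],[0,0,0,0,0,0,85],[0,0,0,0,0,0,85]]]}}

```text
t: 4.4
position: [468.7, -204.7, 150.9]
tool_rot: [-1.691, 0.814, 1.682]
force: [0.2, 0.2, 0.2]
width: 84.9
```

```bash
python3 g.py 467 -204.5 139
```

```text
t 4.4 pos [ 468.7 -204.7  150.9] w 84.9 j [-4.960e-01  1.850e-01  1.968e+00 -2.000e-03  9.840e-01 -2.739e+00] F [0.2 0.2 0.2] M [-0.    0.03  0.03]
yaw 2.245 xaxis [ 0.003  -0.0039 -1.    ]
world d [ -1.7   0.2 -11.9] units tool [0.297 0.03  0.031]
level turn tool [ 0.     -0.0049 -0.0001]
```

{"api": "move_arm", "payload": {"increments": [[[0,-0.003,0,0.15,0.03,0.03,85],[0,0,0,0.12,0,0,85],[0,0,0,0,0,0,85],[0,0,0,0,0,0,60],[0,0,0,0,0,0,52],[0,0,0,0,0,0,48]]]}}

```text
t: 5.0
position: [467.8, -205.2, 140.3]
tool_rot: [-1.689, 0.813, 1.682]
force: [0.3, -0.2, 0.4]
width: 48.1
```

```bash
python3 g.py 467 -204.5 139
```

```text
t 5.0 pos [ 467.8 -205.2  140.3] w 48.1 j [-4.980e-01  1.990e-01  1.976e+00 -1.000e-03  9.630e-01 -2.742e+00] F [ 0.3 -0.2  0.4] M [-0.05 -0.02  0.04]
yaw 2.244 xaxis [ 0.0031 -0.0026 -1.    ]
world d [-0.8  0.7 -1.3] units tool [0.034 0.004 0.026]
level turn tool [ 0.     -0.0039  0.0008]
```

{"api": "move_arm", "payload": {"increments": [[[0,0,0,0.02,0,0.02,40],[0,0,0,0,0,0,30],[0,0,0,0,0,0,20],[0,0,0,0,0,0,20]]]}}

```text
t: 5.4
position: [467.9, -205.1, 140.4]
tool_rot: [-1.692, 0.813, 1.68]
force: [0.4, -0.6, 0.5]
width: 38.8
```

```bash
python3 g.py 467 -204.5 139
python3 - <<'E'
from h import *
o=[]
for n,(r,c) in(("scene",(110,180)),("top",(165,345))):
    d=get_image(n);i=d["image"][:,:,::-1][r:r+120,c:c+120]
    o.append(np.clip(cv2.resize(i,(400,400),interpolation=2).astype(float)*2,0,255).astype(np.uint8))
cv2.imwrite("pics/a2.png",np.hstack(o))
E
```

```text
t 5.4 pos [ 467.9 -205.1  140.4] w 38.8 j [-4.980e-01  1.980e-01  1.977e+00 -1.000e-03  9.600e-01 -2.741e+00] F [ 0.4 -0.6  0.5] M [-0.04 -0.03  0.01]
yaw 2.244 xaxis [ 0.005 -0.004 -1.   ]
world d [-0.9  0.6 -1.4] units tool [0.034 0.009 0.027]
level turn tool [ 0.     -0.0062  0.0014]
```

View pics/a2.png

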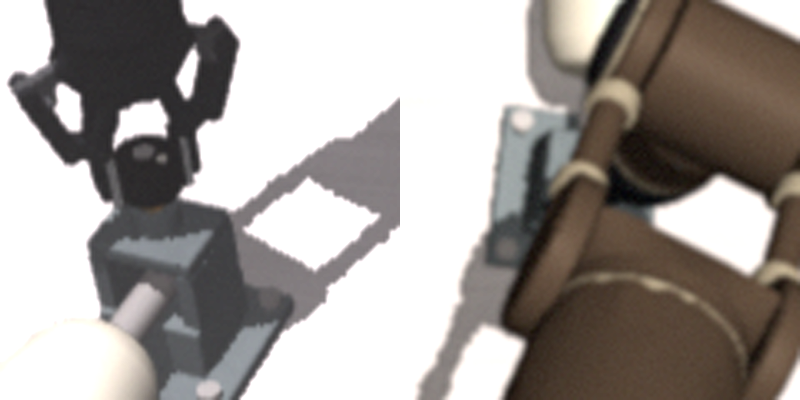

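The knob is gripped (width 38.8) and the fingers sit on its sides. Now the first turn.

{"api": "move_arm", "payload": {"increments": [[[0.1,0,0,0.004,0,0,20],[0.1,0,0,0.004,0,0,20],[0.1,0,0,0.004,0,0,20],[0.1,0,0,0.004,0,0,20],[0.1,0,0,0.004,0,0,20]]]}}

```text
t: 6.0
position: [467.8, -205.0, 139.6]
tool_rot: [-1.329, 1.131, 1.319]
force: [-0.4, -0.3, 0.0]
width: 38.6
```

```bash
python3 g.py 467 -204.5 139
python3 - <<'E'
from h import *
o=[]
for n,(r,c) in(("scene",(130,190)),):
    d=get_image(n);i=d["image"][:,:,::-1][r:r+60,c:c+60]
    o.append(np.clip(cv2.resize(i,(400,400),interpolation=2).astype(float)*2,0,255).astype(np.uint8))
cv2.imwrite("pics/a3.png",np.hstack(o))
E
```

```text
t 6.0 pos [ 467.8 -205.   139.6] w 38.6 j [-4.970e-01  1.990e-01  1.978e+00 -2.000e-03  9.590e-01 -2.223e+00] F [-0.4 -0.3  0. ] M [-0.07 -0.    0.03]
yaw 1.727 xaxis [ 0.0042 -0.0041 -1.    ]
world d [-0.8  0.5 -0.6] units tool [0.014 0.018 0.015]
level turn tool [-0.     -0.0047  0.0035]
```

View pics/a3.png

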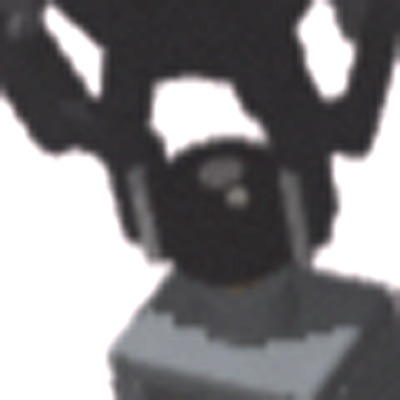

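The dot moved from +y towards +x, so the knob is turning clockwise with the grip. I'll continue.

{"api": "move_arm", "payload": {"increments": [[[0.14,0,0,0.005,0,0,20],[0.14,0,0,0.005,0,0,20],[0.14,0,0,0.005,0,0,20],[0.14,0,0,0.005,0,0,20],[0.14,0,0,0.005,0,0,20],[0.14,0,0,0.005,0,0,20],[0.14,0,0,0.005,0,0,20],[0.14,0,0,0.005,0,0,20]]]}}

```text
t: 6.85
position: [467.9, -204.6, 137.7]
tool_rot: [-0.457, 1.521, 0.449]
force: [-0.0, -0.2, -0.3]
width: 38.5
```

```bash
python3 g.py 467 -204.5 139
```

```text
t 6.85 pos [ 467.9 -204.6  137.7] w 38.5 j [-0.496  0.202  1.979 -0.002  0.956 -1.073] F [-0.  -0.2 -0.3] M [-0.02  0.06  0.07]
yaw 0.578 xaxis [ 0.0036 -0.0042 -1.    ]
world d [-0.9  0.1  1.3] units tool [-0.032  0.014 -0.017]
level turn tool [-0.      0.0007  0.0055]
```

{"api": "move_arm", "payload": {"increments": [[[0.14,0,0,0.005,0,0,20],[0.14,0,0,0.005,0,0,20],[0.14,0,0,0.005,0,0,20],[0.14,0,0,0.005,0,0,20],[0.14,0,0,0.005,0,0,20],[0.14,0,0,0.005,0,0,20],[0.14,0,0,0.005,0,0,20],[0.14,0,0,0.005,0,0,20]]]}}

```text
t: 7.65
position: [468.3, -204.5, 135.9]
tool_rot: [0.444, 1.52, -0.449]
force: [1.2, -0.1, 0.4]
width: 38.6
```

```bash
python3 g.py 467 -204.5 137
python3 - <<'E'
from h import *
o=[]
for n,(r,c) in(("scene",(130,190)),):
    d=get_image(n);i=d["image"][:,:,::-1][r:r+60,c:c+60]
    o.append(np.clip(cv2.resize(i,(400,400),interpolation=2).astype(float)*2,0,255).astype(np.uint8))
cv2.imwrite("pics/a4.png",np.hstack(o))
E
```

```text
t 7.65 pos [ 468.3 -204.5  135.9] w 38.6 j [-0.495  0.205  1.979 -0.003  0.952  0.077] F [ 1.2 -0.1  0.4] M [0.07 0.03 0.07]
yaw -0.57 xaxis [ 0.0032 -0.0048 -1.    ]
world d [-1.3  0.   1.1] units tool [-0.028 -0.017 -0.027]
level turn tool [0.     0.0053 0.0023]
```

View pics/a4.png

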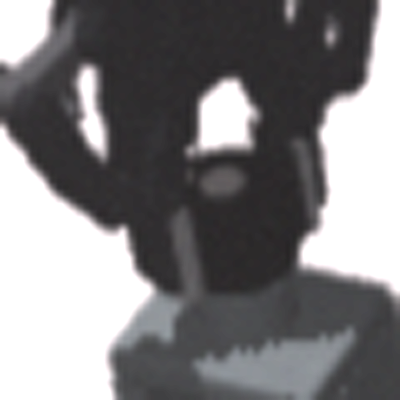

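{"api": "move_arm", "payload": {"increments": [[[0.14,0,0,0.005,0,0,20],[0.14,0,0,0.005,0,0,20],[0.14,0,0,0.005,0,0,20],[0.14,0,0,0.005,0,0,20],[0.14,0,0,0.005,0,0,20],[0.14,0,0,0.005,0,0,20],[0.14,0,0,0.005,0,0,20],[0.14,0,0,0.005,0,0,20]]]}}

```text
t: 8.5
position: [468.6, -204.8, 134.1]
tool_rot: [1.304, 1.137, -1.306]
force: [0.1, -0.4, 0.4]
width: 38.7
```

```bash
python3 g.py 467 -204.5 134
```

```text
t 8.5 pos [ 468.6 -204.8  134.1] w 38.7 j [-0.495  0.209  1.979 -0.004  0.949  1.211] F [ 0.1 -0.4  0.4] M [0.04 0.03 0.1 ]
yaw -1.704 xaxis [ 0.0031 -0.005  -1.    ]
world d [-1.6  0.3 -0.1] units tool [ 0.002 -0.04  -0.003]
level turn tool [ 0.      0.0046 -0.0037]
```

{"api": "move_arm", "payload": {"increments": [[[0.14,0,0,0.005,0,0,20],[0.14,0,0,0.005,0,0,20],[0.14,0,0,0.005,0,0,20],[0.14,0,0,0.005,0,0,20],[0.14,0,0,0.005,0,0,20],[0.14,0,0,0.005,0,0,20],[0.14,0,0,0.005,0,0,20],[0.14,0,0,0.005,0,0,20]]]}}

```text
t: 9.3
position: [468.4, -205.2, 132.3]
tool_rot: [2.056, 0.311, -2.052]
force: [-0.3, -0.1, 0.5]
width: 38.6
```

```bash
python3 g.py 467 -204.5 133
python3 - <<'E'
from h import *
o=[]
for n,(r,c) in(("scene",(130,190)),):
    d=get_image(n);i=d["image"][:,:,::-1][r:r+60,c:c+60]
    o.append(np.clip(cv2.resize(i,(400,400),interpolation=2).astype(float)*2,0,255).astype(np.uint8))
cv2.imwrite("pics/a5.png",np.hstack(o))
E
```

```text
t 9.3 pos [ 468.4 -205.2  132.3] w 38.6 j [-0.496  0.211  1.98  -0.004  0.945  2.342] F [-0.3 -0.1  0.5] M [0.01 0.   0.1 ]
yaw -2.835 xaxis [ 0.0025 -0.0054 -1.    ]
world d [-1.4  0.7  0.7] units tool [-0.018 -0.027  0.027]
level turn tool [ 0.     -0.0008 -0.0059]
```

View pics/a5.png

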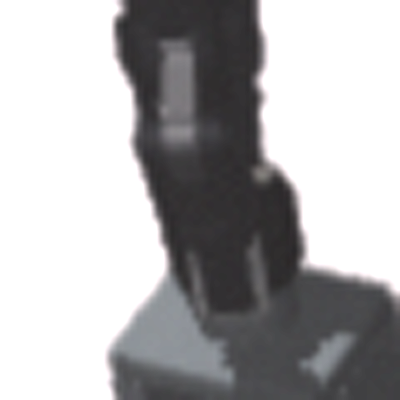

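The turn is 5.08 rad so far. The dot shows at the back right (262,172), where it should be if the grip hasn't slipped. Three more rows, then I'll release and regrip.

{"api": "move_arm", "payload": {"increments": [[[0.14,0,0,0.005,0,0,20],[0.14,0,0,0.005,0,0,20],[0.12,0,0,0.005,0,0,20],[0,0,0,0,0,0,20],[0,0,0,0,0,0,45],[0,0,0,0,0,0,60],[0,0,0,0,0,0,60]]]}}

```text
t: 10.05
position: [468.0, -204.9, 131.3]
tool_rot: [-2.186, 0.09, 2.182]
force: [0.5, 0.4, 0.0]
width: 60.1
```

```bash
python3 g.py 467 -204.5 133
```

```text
t 10.05 pos [ 468.  -204.9  131.3] w 60.1 j [-0.496  0.212  1.981 -0.004  0.944  2.726] F [0.5 0.4 0. ] M [-0.02  0.01 -0.04]
yaw 3.064 xaxis [ 0.0016 -0.0049 -1.    ]
world d [-1.   0.4  1.7] units tool [-0.042 -0.007  0.025]
level turn tool [-0.     -0.002  -0.0048]
```

{"api": "move_arm", "payload": {"increments": [[[-0.145,0,0,-0.005,0,0,60],[-0.145,0,0,-0.005,0,0,60],[-0.145,0,0,-0.005,0,0,60],[-0.145,0,0,-0.005,0,0,60],[-0.145,0,0,-0.005,0,0,60],[-0.145,0,0,-0.005,0,0,60],[-0.145,0,0,-0.005,0,0,60],[-0.145,0,0,-0.005,0,0,60]]]}}

```text
t: 10.85
position: [468.0, -204.8, 132.9]
tool_rot: [1.528, 0.96, -1.528]
force: [-0.1, 0.1, -0.0]
width: 60.4
```

```bash
python3 g.py 467 -204.5 132
```

```text
t 10.85 pos [ 468.  -204.8  132.9] w 60.4 j [-0.496  0.21   1.98  -0.003  0.948  1.522] F [-0.1  0.1 -0. ] M [-0.07 -0.05  0.01]
yaw -2.016 xaxis [ 0.0022 -0.0038 -1.    ]
world d [-1.   0.3 -0.9] units tool [ 0.022 -0.027  0.004]
level turn tool [ 0.      0.0025 -0.0036]
```

{"api": "move_arm", "payload": {"increments": [[[-0.145,0,0,-0.005,0,0,60],[-0.145,0,0,-0.005,0,0,60],[-0.145,0,0,-0.005,0,0,60],[-0.145,0,0,-0.005,0,0,60],[-0.145,0,0,-0.005,0,0,60],[-0.145,0,0,-0.005,0,0,60],[-0.145,0,0,-0.005,0,0,60],[0,0,0,0,0,0,60]]]}}

```text
t: 11.65
position: [468.1, -204.9, 134.4]
tool_rot: [0.751, 1.432, -0.753]
force: [-0.6, 0.9, -0.2]
width: 59.9
```

```bash
python3 g.py 467 -204.5 132
python3 - <<'E'
from h import *
o=[]
for n,(r,c) in(("scene",(130,190)),):
    d=get_image(n);i=d["image"][:,:,::-1][r:r+60,c:c+60]
    o.append(np.clip(cv2.resize(i,(400,400),interpolation=2).astype(float)*2,0,255).astype(np.uint8))
cv2.imwrite("pics/a6.png",np.hstack(o))
E
```

```text
t 11.65 pos [ 468.1 -204.9  134.4] w 59.9 j [-4.970e-01  2.080e-01  1.979e+00 -1.000e-03  9.500e-01  4.690e-01] F [-0.6  0.9 -0.2] M [-0.06 -0.03  0.04]
yaw -0.965 xaxis [ 0.0029 -0.0029 -1.    ]
world d [-1.1  0.4 -2.4] units tool [ 0.059 -0.018 -0.024]
level turn tool [-0.      0.0041 -0.0008]
```

View pics/a6.png

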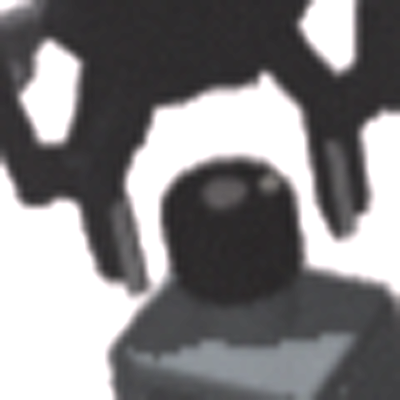

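The released knob is visible with its dot at the back right (269,184), and the gap to the boss is almost closed. At most 1.3 rad remain and the wrist has about 2.3 rad available, so I'll regrip and turn.

{"api": "move_arm", "payload": {"increments": [[[0,0,0,0.05,0,0,48],[0,0,0,0,0,0,40],[0,0,0,0,0,0,20],[0,0,0,0,0,0,20],[0,0,0,0,0,0,20],[0.12,0,0,0.004,0,0,20],[0.12,0,0,0.004,0,0,20],[0.12,0,0,0.004,0,0,20]]]}}

```text
t: 12.5
position: [463.1, -206.2, 132.3]
tool_rot: [1.011, 1.321, -1.035]
force: [-2.7, 1.5, 7.1]
width: 38.7
```

```bash
python3 g.py 467 -204.5 132
```

```text
t 12.5 pos [ 463.1 -206.2  132.3] w 38.7 j [-0.496  0.21   1.982 -0.017  0.956  0.834] F [-2.7  1.5  7.1] M [0.38 1.34 1.91]
yaw -1.32 xaxis [-0.0119 -0.009  -0.9999]
world d [ 3.9  1.7 -0.3] units tool [ 0.006  0.106 -0.017]
level turn tool [0.     0.0058 0.0138]
```

{"api": "move_arm", "payload": {"increments": [[[0.12,0,0,0.004,0,0,20],[0.12,0,0,0.004,0,0,20],[0.12,0,0,0.004,0,0,20],[0.12,0,0,0.004,0,0,20]]]}}

```text
t: 12.9
position: [463.0, -203.9, 132.4]
tool_rot: [1.355, 1.097, -1.386]
force: [0.8, 3.1, -2.4]
width: 38.2
```

```bash
python3 g.py 467 -204.5 132
```

```text
t 12.9 pos [ 463.  -203.9  132.4] w 38.2 j [-0.491  0.209  1.983 -0.019  0.958  1.312] F [ 0.8  3.1 -2.4] M [ 0.72 -0.47  2.02]
yaw -1.792 xaxis [-0.0144 -0.0103 -0.9998]
world d [ 4.  -0.6 -0.4] units tool [ 0.009  0.1   -0.006]
level turn tool [0.     0.0132 0.0118]
```

{"api": "move_arm", "payload": {"increments": [[[0.12,0,0,0.003,0,0,20],[0.12,0,0,0.003,0,0,20],[0.12,0,0,0.003,0,0,20],[0.12,0,0,0.003,0,0,20]]]}}

```text
t: 13.3
position: [468.5, -205.4, 132.5]
tool_rot: [1.681, 0.78, -1.704]
force: [0.9, -2.3, 1.3]
width: 38.8
```

```bash
python3 g.py 467 -204.5 132
```

```text
t 13.3 pos [ 468.5 -205.4  132.5] w 38.8 j [-0.485  0.211  1.98  -0.025  0.944  1.792] F [ 0.9 -2.3  1.3] M [-0.53 -0.94  1.72]
yaw -2.262 xaxis [-0.0041 -0.0211 -0.9998]
world d [-1.5  0.9 -0.5] units tool [ 0.013 -0.044  0.007]
level turn tool [ 0.      0.0189 -0.0103]
```

The wrist moment rose to about 2 N m and the pads are slipping, so the stop appears to be reached. I'll let go and look.

{"api": "move_arm", "payload": {"increments": [[[0,0,0,0,0,0,45],[0,0,0,0,0,0,60],[0,0,0,0,0,0,65],[0,0,0,0,0,0,65]]]}}

```text
t: 13.7
position: [468.3, -204.9, 132.1]
tool_rot: [1.679, 0.783, -1.703]
force: [0.3, 0.5, -0.2]
width: 65.2
```

```bash
python3 g.py 467 -204.5 132
python3 - <<'E'
from h import *
o=[]
for n,(r,c) in(("scene",(130,190)),):
    d=get_image(n);i=d["image"][:,:,::-1][r:r+60,c:c+60]
    o.append(np.clip(cv2.resize(i,(400,400),interpolation=2).astype(float)*2,0,255).astype(np.uint8))
cv2.imwrite("pics/a7.png",np.hstack(o))
E
```

```text
t 13.7 pos [ 468.3 -204.9  132.1] w 65.2 j [-0.485  0.212  1.98  -0.024  0.945  1.789] F [ 0.3  0.5 -0.2] M [ 0.07  0.01 -0.02]
yaw -2.26 xaxis [-0.0046 -0.0198 -0.9998]
world d [-1.3  0.4 -0.1] units tool [ 0.003 -0.031  0.014]
level turn tool [ 0.      0.0182 -0.009 ]
```

View pics/a7.png

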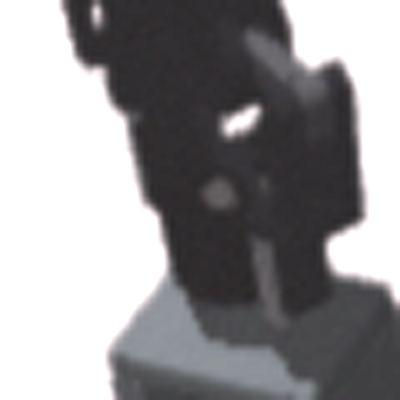

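{"api": "move_arm", "payload": {"increments": [[[0,0.018,-0.009,-0.4,0,0,85],[0,0,0,-0.6,0,0,85],[0,0,0,-0.6,0,0,85],[0,0,0,-0.6,0,0,85],[0,0,0,0,0,0,85]]]}}

```text
t: 14.25
position: [466.5, -203.9, 221.2]
tool_rot: [1.695, 0.807, -1.699]
force: [-0.3, -0.4, -0.1]
width: 85.0
```

```bash
python3 g.py 467 -204.5 132
python3 - <<'E'
from h import *
o=[]
for n,(r,c) in(("scene",(140,190)),("top",(165,345))):
    w=50 if n=="scene" else 120
    d=get_image(n);i=d["image"][:,:,::-1][r:r+w,c:c+w]
    o.append(np.clip(cv2.resize(i,(400,400),interpolation=2).astype(float)*2,0,255).astype(np.uint8))
cv2.imwrite("pics/a8.png",np.hstack(o))
E
```

```text
t 14.25 pos [ 466.5 -203.9  221.2] w 85.0 j [-0.498  0.098  1.909  0.002  1.141  1.76 ] F [-0.3 -0.4 -0.1] M [-0.02  0.03  0.05]
yaw -2.259 xaxis [-0.0045  0.004  -1.    ]
world d [  0.5  -0.6 -89.2] units tool [2.229 0.034 0.004]
level turn tool [-0.     -0.0002  0.006 ]
```

View pics/a8.png

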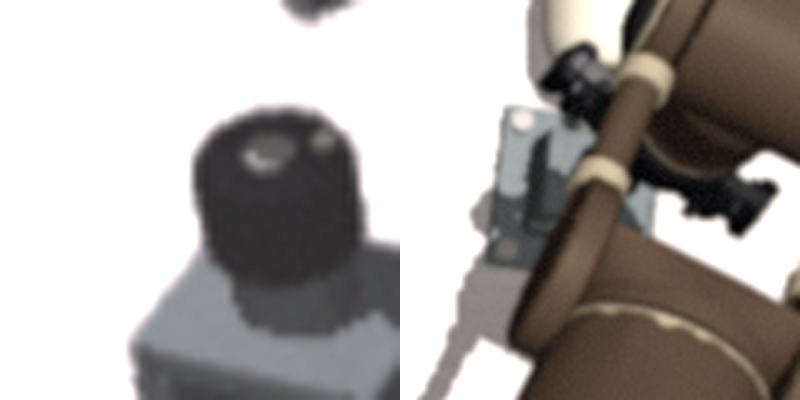

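Run:
```python
from h import *
S=get_image("scene")
th=np.linspace(0,2*np.pi,72)
ring=np.c_[20*np.cos(th),20*np.sin(th),0*th]
cyl=np.r_[ring+[0,0,15],ring-[0,0,15]]
def box(c):
    u=proj(S,cyl+c);return np.r_[u.min(0),u.max(0)]
f=lambda v,o,s:(np.array(v)+.5)/s-.5+o
m=f([194,102,362,288],np.array([190,140,190,140]),8)
m0=f([94,40,180,130],np.array([190,140,190,140]),4)
for z in (147,148,149,150,151,153,157,159): print(z,(box(np.array([467.5,-204.6,z]))-m).round(2),(box(np.array([467.5,-204.6,z]))-m0).round(2))
def ray(d,uv,z):
    k=d["R"].T@np.linalg.inv(d["K"])@[*uv,1];o=-d["R"].T@d["t"];return o+k*(z-o[2])/k[2]
g=[]
for name,px,o,s,z in(("start",[153,70],[190,140],4,157.3),("start grey",[132,62],[190,140],4,157.3),("mid a6",[269,184],[190,130],400/60,148.5),("mid grey",[224,193],[190,130],400/60,148.5),("end",[322,139],[190,140],8,148.5),("end grey",[265,152],[190,140],8,148.5)):
    p=ray(S,f(px,np.array(o),s),z+15);g.append(p)
    print(name,p.round(1))
for i in(0,2,4):
    d=g[i]-g[i+1];e=g[i]-[467.5,-204.6,0];print(np.degrees(np.arctan2(d[1],d[0])),np.hypot(d[0],d[1]),np.degrees(np.arctan2(e[1],e[0])),np.hypot(e[0],e[1]))
```

```text
147 [-0.53  1.11 -0.01  1.05] [0.16 3.8  0.17 4.49]
148 [-0.61  0.73 -0.08  0.69] [0.07 3.42 0.11 4.13]
149 [-0.7   0.35 -0.15  0.33] [-0.01  3.04  0.04  3.76]
150 [-0.78 -0.03 -0.21 -0.04] [-0.1   2.66 -0.03  3.4 ]
151 [-0.87 -0.4  -0.28 -0.4 ] [-0.18  2.28 -0.09  3.04]
153 [-1.04 -1.16 -0.41 -1.13] [-0.35  1.52 -0.23  2.3 ]
157 [-1.38 -2.69 -0.68 -2.6 ] [-0.7  -0.   -0.5   0.84]
159 [-1.56 -3.46 -0.82 -3.34] [-0.87 -0.77 -0.63  0.1 ]
start [ 471.  -191.3  172.3]
start grey [ 466.4 -204.2  172.3]
mid a6 [ 460.  -192.   163.5]
mid grey [ 466.6 -204.4  163.5]
end [ 459.2 -192.4  163.5]
end grey [ 466.9 -205.3  163.5]
70.38140265087118 13.634256514303363 75.22054971091946 13.745920233863615
118.11754450299769 14.078282232027718 120.82538398248441 14.715415124374466
120.6760480243549 14.9878711873876 124.22641613797413 14.695821719015123
```

The numbers point to home:
- **Knob height:** it dropped about 8 mm, to roughly 149–150.
- **Dot angle:** it went from about 68° to about 121°, a clockwise turn of about 5.4 rad, and did not move further during the second grip.
- **Wrist moment:** about 2 N m, against 0.1 N m while running free.

There is time to spare, so I'll confirm with a third grip, slightly higher and at another jaw angle, to rule out snagged fingers.

{"api": "move_arm", "payload": {"increments": [[[0,0,0.006,0.5,0.01,0,85],[0,0,0,0.5,0,0,85],[0,0,0,0.5,0,0,85],[0,0,0,0.4,0,0,85],[0,0,0,0,0,0,85],[0,0,0,0,0,0,70]]]}}

```text
t: 15.0
position: [456.8, -198.6, 129.6]
tool_rot: [1.688, 0.822, -1.714]
force: [0.2, -0.1, 0.7]
width: 72.9
```

```bash
python3 g.py 467.5 -204.6 136
```

```text
t 15.0 pos [ 456.8 -198.6  129.6] w 72.9 j [-0.498  0.208  1.991  0.     0.967  1.761] F [ 0.2 -0.1  0.7] M [ 0.1  -0.03 -0.01]
yaw -2.259 xaxis [-0.0211  0.0119 -0.9997]
world d [10.7 -6.   6.4] units tool [-0.168  0.298 -0.054]
level turn tool [-0.      0.0042  0.0238]
```

{"api": "move_arm", "payload": {"increments": [[[0,0.004,0.022,-0.16,0.3,-0.05,70],[0,0,0,0,0,0,70],[0,0,0,0,0,0,70]]]}}

```text
t: 15.3
position: [469.1, -205.7, 137.2]
tool_rot: [1.696, 0.8, -1.694]
force: [-0.2, 0.2, -0.6]
width: 69.6
```

```bash
python3 g.py 467.5 -204.6 136
```

```text
t 15.3 pos [ 469.1 -205.7  137.2] w 69.6 j [-0.498  0.207  1.973  0.     0.96   1.76 ] F [-0.2  0.2 -0.6] M [ 0.01 -0.    0.01]
yaw -2.259 xaxis [ 1.5e-03 -7.0e-04 -1.0e+00]
world d [-1.6  1.1 -1.2] units tool [ 0.031 -0.047  0.004]
level turn tool [ 0.     -0.0005 -0.0016]
```

{"api": "move_arm", "payload": {"increments": [[[0,0,0,0.02,-0.04,0,48],[0,0,0,0,0,0,40],[0,0,0,0,0,0,20],[0,0,0,0,0,0,20],[0,0,0,0,0,0,20],[0.08,0,0,0,0,0,20]]]}}

```text
t: 15.9
position: [468.9, -205.5, 138.5]
tool_rot: [1.748, 0.738, -1.743]
force: [0.5, -0.1, -0.2]
width: 38.4
```

```bash
python3 g.py 467.5 -204.6 136
```

```text
t 15.9 pos [ 468.9 -205.5  138.5] w 38.4 j [-4.980e-01  2.030e-01  1.976e+00 -1.000e-03  9.570e-01  1.840e+00] F [ 0.5 -0.1 -0.2] M [ 0.17 -0.09  1.66]
yaw -2.337 xaxis [ 0.0047 -0.0037 -1.    ]
world d [-1.4  0.9 -2.5] units tool [ 0.061 -0.041  0.007]
level turn tool [-0.     -0.0006 -0.006 ]
```

{"api": "move_arm", "payload": {"increments": [[[0.1,0,0,0,0,0,20],[0.1,0,0,0,0,0,20]]]}}

```text
t: 16.1
position: [468.8, -205.9, 138.5]
tool_rot: [1.872, 0.581, -1.869]
force: [3.1, -4.0, -0.2]
width: 38.3
```

```bash
python3 g.py 467.5 -204.6 136
```

```text
t 16.1 pos [ 468.8 -205.9  138.5] w 38.3 j [-0.496  0.203  1.976 -0.005  0.956  2.039] F [ 3.1 -4.  -0.2] M [-1.   -0.72  1.42]
yaw -2.532 xaxis [ 0.0037 -0.007  -1.    ]
world d [-1.3  1.3 -2.5] units tool [ 0.062 -0.046  0.009]
level turn tool [ 0.      0.0009 -0.0078]
```

At the new angle the moment reached 1.66 N m after only 0.08 rad, so the knob is on the hard stop. I'll release and retreat.

{"api": "move_arm", "payload": {"increments": [[[0,0,0,0,0,0,45],[0,0,0,0,0,0,65],[0,0,0,0,0,0,75],[0,0,0,-0.4,0,0,85],[0,0,0,-0.6,0,0,85],[0,0,0,-0.6,0,0,85],[0,0,0,-0.6,0,0,85],[0,0,0,0,0,0,85]]]}}

```text
t: 16.9
position: [467.4, -204.2, 227.4]
tool_rot: [1.869, 0.59, -1.87]
force: [1.0, 0.2, 0.4]
width: 85.0
```

```bash
python3 g.py 467 -204.5 132
python3 - <<'E'
from h import *
o=[]
d=get_image("scene");I=d["image"][:,:,::-1]
for r,c in((140,190),(185,427)):
    i=I[r:r+50,c:c+50]
    o.append(np.clip(cv2.resize(i,(400,400),interpolation=2).astype(float)*2,0,255).astype(np.uint8))
cv2.imwrite("pics/a9.png",np.hstack(o))
a=cv2.imread("pics/scene0.png").astype(int)
print("foam knob diff",np.abs(a-I)[195:225,438:468].max())
E
```

```text
t 16.9 pos [ 467.4 -204.2  227.4] w 85.0 j [-4.960e-01  8.900e-02  1.905e+00 -2.000e-03  1.146e+00  2.032e+00] F [1.  0.2 0.4] M [ 0.   -0.05  0.02]
yaw -2.527 xaxis [ 5.0e-04 -2.5e-03 -1.0e+00]
world d [ -0.4  -0.3 -95.4] units tool [ 2.386 -0.005  0.009]
level turn tool [ 0.      0.001  -0.0023]
foam knob diff 6
```

View pics/a9.png

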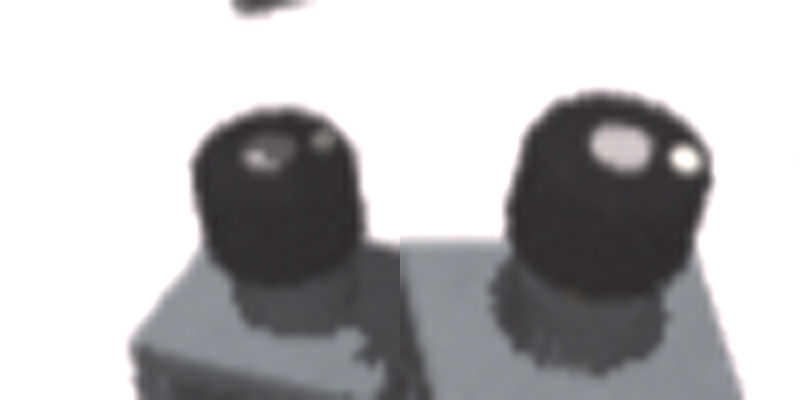

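The plaster knob (left) is low on its boss, with its dot still at (322,140), the same place as after the second grip. The foam knob (right) matches the first picture, and the gripper is well above both. I'll hand the job in.

```bash
python3 -c "
from station import *
print(sign_off())"
```

```text
the job is handed in; nothing more can be done
None
```

The plaster clamp's knob is screwed down to its hard stop, and I handed the job in at about 17 s with the gripper open and about 65 mm above the knob. `sign_off()` reports no verdict.

**What I did:** I turned the knob clockwise 5.47 rad in the first grip, let go, turned the wrist back about 2.3 rad and gripped again. That second grip only slipped against the stop. I then gripped a third time at a different jaw angle as a check, and let go.

**Evidence that it is home:**
- **Resistance:** the wrist moment was about 0.1 N m while the knob turned freely. It rose to about 1.7–2.0 N m on both later grips, in the third after only 0.08 rad.
- **Dot:** it stayed in the same place through the second and third grips.

**Checks that agree less closely:**
- **Height:** the camera put the knob centre at about 150 mm, against 148 mm nominal. That is about the limit of the camera calibration.
- **Turn:** the dot moved about 5.4 rad, slightly less than the wrist did. This means the knob reached the stop and slipped a little late in the first turn. It also implies a start near 1.8 rad, close to the upper end of the stated range.

**Foam knob:** in the last scene picture its pixels match the first one to within 6 grey levels, so it did not move.

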